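# Set the glazed pots on their stilts for the glaze firing

## Robot

A 6-joint arm with a two-finger parallel gripper is mounted at the origin on the work surface. World frame = base frame: x ahead of the robot, y to its left, z up, the work surface at z = 0. Lengths are in m, angles in rad, forces in N, time in s.
With the tool pointing down it reaches from about 0.3 to 0.875 m from the base axis. Payload 6.4 kg.
Tool frame: the origin (TCP) lies between the finger pads; the fingertips stand 25 mm ahead of it and the grasp point (between the pads) lies 6 mm ahead of it; z points along the fingers, y is the line along which they close (so a half turn about z gives the same grasp; the last joint's range is limited). The gripper opens to 85 mm and grips with 20 to 120 N. Pads are 22 mm wide; open, the fingers measure 114 mm over their backs; the gripper's body (76 mm by 85 mm) begins 54 mm behind the grasp point. The pads swing forward as they close: fully open they stand 13 mm farther back than shut.
Start: joints at [-1.528, 0.181, 1.607, -0, 1.354, -0.206], TCP at [0.142, -0.557, 0.256] pointing down, gripper open.
Joint ranges: [-2.99, 2.99], [-0.89, 2.07], [0.3, 2.58], [-1.14, 4.28], [0, 2.63], [-3.12, 3.12]. Speed limits (rad/s): [2.57, 2.57, 3.01, 3.14, 3.14, 3.14].

## Interface

Orientations are given as a unit quaternion [w, x, y, z].
In Python, from bench import ctrl gives the robot as it stands.
- The arm moves only by the tool servo_tool, never from a script. Its argument "series" is text: rows parted by semicolons, each of 7 numbers parted by spaces: the gripper command: -1 is fully open, 1 is shut, values between are in proportion, then the shift along the tool's x, y, z in m, then the turn, a rotation vector about the tool's x, y, z in degrees. A call has 1 to 12 rows; each row is the pose to reach, as a shift and turn from the pose commanded when the call began, along the tool's axes at that moment; what a row does not reach only later rows make up. A row lasts 1/12 s, in which the tool goes at most 41.7 mm and 7.16 degrees, less where a joint would pass 70% of its speed; a pose out of reach is approached as far as the arm can. A call with a gripper value outside its range is refused whole. The fingers move at their own pace and stop on an object; the grip force is fixed at half the most. Time passes only in rows, so rows that repeat a pose let the fingers close. It gives the time, the measured TCP pose, the force, the opening and the grip force at its end, in the units of the state.
- ctrl.get_obs(): the state, without advancing time (a new reading comes with each control period).
- ctrl.camera(name): name is "side" or "top" or "wrist"; returns a dict with "img" (384x512x3 uint8, red, green, blue), "z_map" (384x512 float32, m along the optical axis (not along the pixel's ray), 0 where there is no reading), "fovy" (degrees; the focal length in pixels is half the picture's height over the tangent of half this angle, whatever the lens; pixels are square), "cx", "cy" (the principal point, pixels), "k1" (the pictures are not rectified: a ray, as slopes to the right and down, at radius r is drawn at 1 + k1 r^2 times it, then the intrinsics apply), "extrinsics" (4x4, takes a point from camera to world coordinates); the wrist camera has in their place "T_tool_cam" (4x4, takes a point from camera to tool coordinates, whose origin is the TCP and whose axes are the flange's). Camera axes: x right, y down, z forward; pixel columns grow to the right and rows downward; lengths in m; the calibration is good to about 2 mm. A picture is of the moment at which its call begins: read the wrist's pose just before it.
- ctrl.hand_in(): hands the job in; it is judged then, once.
The state is a dict: "time_s": time; "q": joint angles; "dq": joint speeds; "joint_efforts": joint torques, N m; "eef_pos": TCP position; "eef_rot": TCP orientation; "wrist_force": force on the tool from outside, world axes, zero at the start; "torque": the same for the moment, N m; "opening": opening from 0.0 (shut) to 1.0 (fully open); "grasp_force": force on a finger pad.
Only numpy, scipy, OpenCV 4.12 (cv2) and the standard library are available. Lean on these libraries where they do the work, as an engineer would, in place of code of your own. Each camera call takes 0.05 s, during which the arm holds its last target. There are 200 camera calls.

## Task

Load the kiln shelf for the glaze firing: stand each of the four glazed pots upright and centred on the three-pointed stilt that fits its foot - the green egg cup on the smallest stilt, the blue coffee cup on the second smallest, the amber sugar bowl on the second largest and the dark red beaker on the largest. Set every pot down gently rather than dropping it, and keep the stilts where they stand. Leave the two unglazed cream pots alone.

Things in the scene. Friction and masses are not known exactly. Their poses are not given: they have to be found in the camera images.
- egg_cup: glossy pale-green glazed egg cup, 90 g, 63 mm tall: foot 40 mm across, thin stem 18 mm across from 10 to 26 mm up, bowl widening from 28 mm to 49 mm across at 48 to 63 mm up. Origin: centre of the underside of its foot; z up along its axis. Loose and hollow, standing upright on the bench
- coffee_cup: glossy blue glazed coffee cup, 150 g, 60 mm tall: foot 50 mm across, widening to 60 mm at the rim, wall 4 mm, one loop handle on its +y side reaching 51 mm from the axis between 15 and 52 mm up. Origin: centre of the underside of its foot; z up along its axis. Loose and hollow, standing upright on the bench
- sugar_bowl: glossy amber glazed sugar bowl without handle, 180 g, 62 mm tall: foot 58 mm across, rounded belly 66 mm across at 32 mm up, rim 62 mm, wall 4 mm. Origin: centre of the underside of its foot; z up along its axis. Loose and hollow, standing upright on the bench
- beaker: glossy dark-red glazed straight beaker, 240 g, 85 mm tall, 66 mm across from foot to rim, wall 4 mm. Origin: centre of the underside of its foot; z up along its axis. Loose and hollow, standing upright on the bench
- stilt_small: smallest stilt, white, points 13 mm from its centre, a loose 3-armed star 13 mm tall, on the dark grey kiln shelf (12 mm thick). Origin: centre of its underside; z up; a pot set on its points has its foot 13 mm above this origin. Stilts stand 100 mm or more apart; props (32 mm across, 100 mm tall) and a cone pack on the shelf keep 60 mm clear of all stilt centres
- stilt_medium: second smallest stilt, buff (brownish), points 18 mm from its centre, a loose 3-armed star 13 mm tall, on the dark grey kiln shelf (12 mm thick). Origin: centre of its underside; z up; a pot set on its points has its foot 13 mm above this origin. Stilts stand 100 mm or more apart; props as told for stilt_small
- stilt_large: second largest stilt, white, points 22.5 mm from its centre, a loose 3-armed star 13 mm tall, on the dark grey kiln shelf (12 mm thick). Origin: centre of its underside; z up; a pot set on its points has its foot 13 mm above this origin. Stilts stand 100 mm or more apart; props as told for stilt_small
- stilt_xlarge: largest stilt, buff (brownish), points 27 mm from its centre, a loose 3-armed star 13 mm tall, on the dark grey kiln shelf (12 mm thick). Origin: centre of its underside; z up; a pot set on its points has its foot 13 mm above this origin. Stilts stand 100 mm or more apart; props as told for stilt_small
- biscuit_cup: unglazed matt cream coffee cup with basket-weave relief, same size and handle as the blue one; not to be touched. Origin: centre of the underside of its foot; z up along its axis. Loose and hollow, standing upright on the bench
- biscuit_beaker: unglazed matt cream beaker with basket-weave relief, 68 mm across, 85 mm tall; not to be touched. Origin: centre of the underside of its foot; z up along its axis. Loose and hollow, standing upright on the bench
Things that resemble listed ones, but are neither listed nor needed, are in the scene too. What is shaped like the sugar_bowl but yellow is not meant.

How it is judged:
At the end, for the whole second after the job is handed in: Each glazed pot rests on its own stilt: centres within 8 mm, foot 10 to 16 mm above the stilt's underside, within 0.08 rad of upright, released, still; stilts flat and within 15 mm of their start; unglazed pots upright and within 20 mm of theirs (horizontal distance between egg_cup and stilt_small below 0.008 m and z of egg_cup in the frame of stilt_small between 0.01 and 0.016 m and angle between each of egg_cup, stilt_small, coffee_cup, stilt_medium, sugar_bowl, stilt_large, beaker, stilt_xlarge's own z axis and vertical below 0.08 rad and distance of each of stilt_small, stilt_medium, stilt_large, stilt_xlarge from where it was at the start of the episode below 0.015 m and linear speed of each of egg_cup, coffee_cup, sugar_bowl, beaker below 0.01 m/s and horizontal distance between coffee_cup and stilt_medium below 0.008 m and z of coffee_cup in the frame of stilt_medium between 0.01 and 0.016 m and horizontal distance between sugar_bowl and stilt_large below 0.008 m and z of sugar_bowl in the frame of stilt_large between 0.01 and 0.016 m and horizontal distance between beaker and stilt_xlarge below 0.008 m and z of beaker in the frame of stilt_xlarge between 0.01 and 0.016 m and distance of each of biscuit_cup, biscuit_beaker from where it was at the start of the episode below 0.02 m and angle between each of biscuit_cup, biscuit_beaker's own z axis and vertical below 0.1 rad); the robot touches nothing.
It fails at once if a glazed pot is dropped from more than about 10 mm or knocked flying (faster than 0.45 m/s with no finger touching it) ((linear speed of egg_cup above 0.45 m/s and contact force between the fingers and egg_cup below 0.05 N) or (linear speed of coffee_cup above 0.45 m/s and contact force between the fingers and coffee_cup below 0.05 N) or (linear speed of sugar_bowl above 0.45 m/s and contact force between the fingers and sugar_bowl below 0.05 N) or (linear speed of beaker above 0.45 m/s and contact force between the fingers and beaker below 0.05 N)).
It fails at once if an unglazed pot is moved more than 20 mm (distance of any of biscuit_cup, biscuit_beaker from where it was at the start of the episode above 0.02 m).
It also fails if it takes over 128 s, if anything falls off the work surface, if the arm or the gripper's body presses on something with over 40 N, if the wrist force passes 120 N, or if a joint passes its speed limit or range.

## Working session

There is one attempt and no reset: what is moved stays moved. The work goes in short steps, Python scripts to look and compute and a tool call to move; the robot and the scene stay as the last step left them, time stands still between calls to the robot, and variables do not carry over. Pictures are saved under pics/ and viewed, at most 14 in all, crops included, and the job is handed in when it is done.

Besides the shell and the picture viewer there is one more tool, called after "Request:" by a JSON object that holds its "method" and its "body". servo_tool: Moves the arm, as the interface text tells. Its arguments: {"type":"object","properties":{"series":{"type":"string"}},"required":["series"]}

```bash
mkdir -p pics; cat > h.py <<'E'
import numpy as np, cv2
from bench import ctrl
from scipy.spatial.transform import Rotation as R
def pose():
    o=ctrl.get_obs(); q=o['eef_rot']; T=np.eye(4)
    T[:3,:3]=R.from_quat([q[1],q[2],q[3],q[0]]).as_matrix(); T[:3,3]=o['eef_pos']; return T
def cam(n):
    T=pose(); c=ctrl.camera(n); c=dict(c)
    c['E']=np.array(c['extrinsics']) if n!='wrist' else T@np.array(c['T_tool_cam'])
    c['f']=192/np.tan(np.radians(c['fovy'])/2); return c
def rays(c,uv):
    f=c['f']; K=np.array([[f,0,c['cx']],[0,f,c['cy']],[0,0,1.]])
    p=cv2.undistortPoints(np.array(uv,float).reshape(-1,1,2),K,np.array([c['k1'],0,0,0.]))[:,0]
    return np.c_[p,np.ones(len(p))]
def plane(c,uv,z):
    d=rays(c,uv)@c['E'][:3,:3].T; o=c['E'][:3,3]
    return o+d*((z-o[2])/d[:,2])[:,None]
def pts(c):
    v,u=np.mgrid[:384,:512]; r=rays(c,np.c_[u.ravel(),v.ravel()])*c['z_map'].reshape(-1,1)
    return (r@c['E'][:3,:3].T+c['E'][:3,3]).reshape(384,512,3)
def save(n,im): cv2.imwrite('pics/'+n+'.png',np.ascontiguousarray(im[...,::-1]))
E
python3 - <<'E'
from h import *
for n in ['top','side']:
    c=cam(n); save(n+'0',cv2.resize(c['img'],(800,600))); print(n,c['fovy'],c['k1'],c['E'].round(3).tolist(),(c['z_map']>0).mean())
    np.save(n+'.npy',c,allow_pickle=True)
c=cam('wrist');print(np.array(c['T_tool_cam']).round(3).tolist(),c['fovy'],c['k1']); print(ctrl.get_obs())
E
```

```text
top 53.60775779356382 -0.04292582439006635 [[-0.025, -0.987, 0.16, 0.418], [-1.0, 0.024, -0.005, -0.0], [0.001, -0.16, -0.987, 0.948], [0.0, 0.0, 0.0, 1.0]] 0.9957834879557291
side 56.13909055855357 -0.047368906954113936 [[-0.82, -0.352, 0.451, 0.183], [-0.572, 0.523, -0.632, 0.479], [-0.013, -0.776, -0.63, 0.564], [0.0, 0.0, 0.0, 1.0]] 0.9958445231119791
[[-0.0, -0.961, -0.275, 0.07], [1.0, -0.0, -0.0, -0.001], [0.0, -0.275, 0.961, -0.117], [0.0, 0.0, 0.0, 1.0]] 65.97758059960823 -0.03565429129685299
{'time_s': 0.15, 'q': array([-1.52828076e+00,  1.81389196e-01,  1.60776326e+00, -3.36719117e-06,
        1.35381124e+00, -2.06293472e-01]), 'dq': array([ 0.0011847 , -0.00267458, -0.00272804, -0.00124287, -0.00058368,
       -0.00111929]), 'joint_efforts': array([ 1.12516998e-03, -4.45258856e+01, -3.51688457e+01, -2.91833585e-04,
        5.86170718e-03, -5.45577791e-06]), 'eef_pos': array([ 0.14159649, -0.55689333,  0.25558779]), 'eef_rot': array([-6.83355840e-04,  9.92271455e-01,  1.24084207e-01,  5.44353206e-05]), 'wrist_force': array([-0.59921246,  0.50155862, -0.79318706]), 'torque': array([0.00620656, 0.00470258, 0.02635774]), 'grasp_force': 0.0, 'opening': 0.9988445481705468}
```

View pics/top0.png

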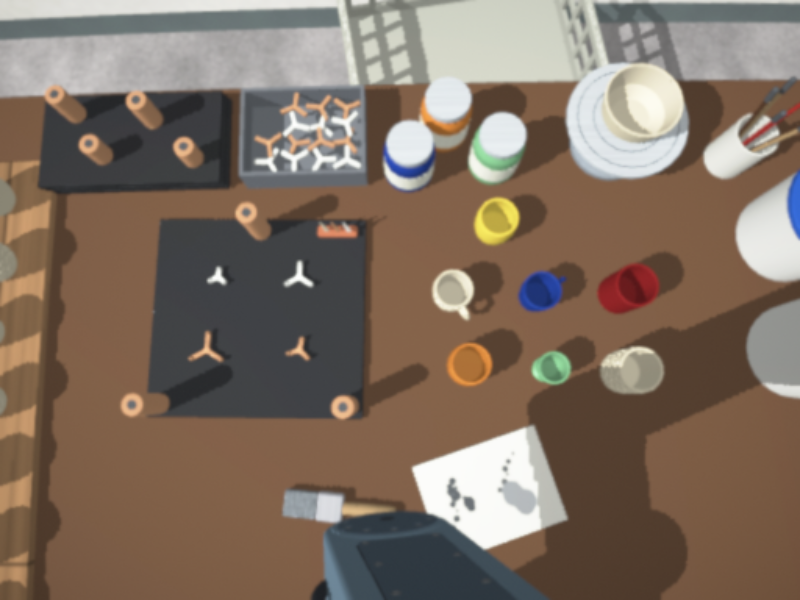

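View pics/side0.png

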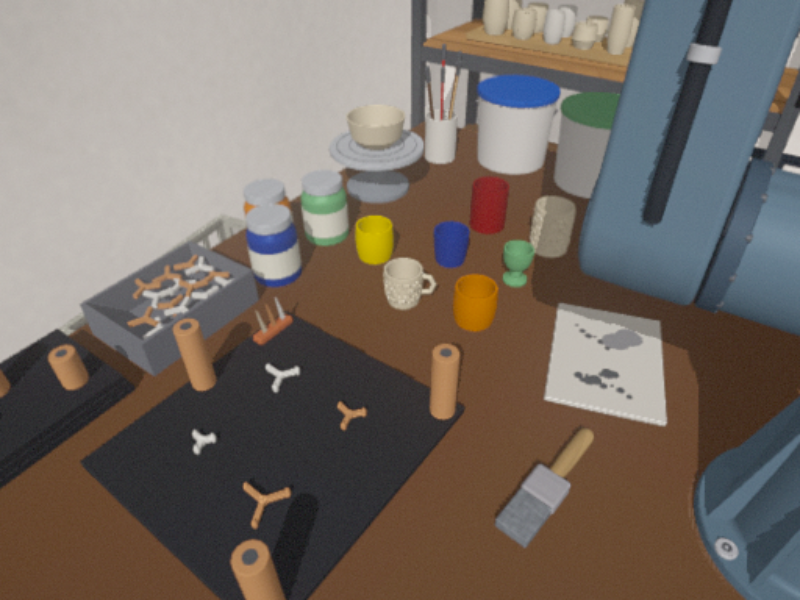

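Candidates (top picture, 800x600):
- **Egg cup:** pale green at (551,367). The green-labelled jar at (498,147) is not it.
- **Coffee cup:** blue at (541,291). The blue jar at (409,155) and the cream cup at (453,290) are not it.
- **Sugar bowl:** amber at (470,364). The yellow bowl at (497,220) and the orange jar at (445,110) are not it.
- **Beaker:** dark red at (628,289). The cream beaker at (632,370) is not it.
- **Stilts on the shelf:** small white (218,275), large white (298,275), medium buff (300,348), xlarge buff (207,348). The spare stilts in the tray at (305,130) and the other shelf at (135,140) are not meant.

The side view agrees: the egg cup has a stem, and the cream pots are woven.

```bash
cat >> h.py <<'E'
def circ(p):
    A=np.c_[2*p,np.ones(len(p))]; s=np.linalg.lstsq(A,(p**2).sum(1),rcond=None)[0]
    return s[0],s[1],np.sqrt(s[2]+s[0]**2+s[1]**2)
COL=dict(egg=((50,75),60,60),cup=((110,130),120,40),bowl=((10,20),150,100),beaker=((0,179),150,50))
def mask(c,k):
    h=cv2.cvtColor(c['img'],cv2.COLOR_RGB2HSV).astype(int); (a,b),s,v=COL[k]
    m=(h[...,0]>=a)&(h[...,0]<=b)
    if k=='beaker': m=(h[...,0]<5)|(h[...,0]>174)
    return m&(h[...,1]>s)&(h[...,2]>v)
H=dict(egg=.063,cup=.060,bowl=.062,beaker=.085)
def stilt(c,P,seed,zp=.025):
    # bright pixels near seed above shelf
    g=c['img'].max(2)>110
    d=np.hypot(P[...,0]-seed[0],P[...,1]-seed[1])<.045
    m=(g&d&(P[...,2]<.045)).astype(np.uint8); v,u=np.nonzero(m)
    q=plane(c,np.c_[u,v],zp-.004)[:,:2]
    ctr,r=cv2.minEnclosingCircle(q.astype(np.float32)); return q,np.array(ctr),r
E
python3 - <<'E'
from h import *
crops=[]
for n in ['top','side']:
    c=np.load(n+'.npy',allow_pickle=True).item(); P=pts(c)
    print(n,'bench z',np.median(P[300:380,0:60,2]) if 0 else '')
    for k in COL:
        m=mask(c,k).astype(np.uint8); nl,L,S,C=cv2.connectedComponentsWithStats(m)
        for i in np.where(S[1:,4]>120)[0]+1:
            q=P[L==i]; rim=q[(abs(q[:,2]-H[k])<.006)]
            print(k,C[i].round(),S[i,4],'med',np.median(q,0).round(3),'zmax',np.percentile(q[:,2],98).round(3),'rim',len(rim),np.round(circ(rim[:,:2]),4) if len(rim)>10 else '')
    if n=='top':
        for k,s in dict(small=(218,275),large=(298,275),medium=(300,350),xl=(207,350)).items():
            u,v=np.array(s)*.64; s0=P[int(v),int(u)]; print(k,s0.round(3),[x if np.isscalar(x) else np.round(x,4) for x in stilt(c,P,s0)[1:]])
        crops.append(c['img'])
        for k,s in dict(biscup=(453,288),bisb=(632,370)).items():
            u,v=np.array(s)*.64; print(k,P[int(v),int(u)].round(3))
save('crop',cv2.resize(crops[0][120:275,85:440],(800,349),interpolation=cv2.INTER_CUBIC))
E
```

```text
top bench z 
egg [315. 100.] 210 med [ 0.769 -0.153  0.087] zmax 0.095 rim 0 
egg [353. 235.] 392 med [ 0.453 -0.239  0.04 ] zmax 0.065 rim 119 [ 0.4521 -0.2344  0.0223]
cup [261. 107.] 170 med [ 0.758 -0.024  0.086] zmax 0.092 rim 0 
cup [508. 130.] 226 med [ 0.667 -0.567  0.162] zmax 0.165 rim 0 
cup [346. 186.] 529 med [ 0.574 -0.233  0.027] zmax 0.062 rim 118 [ 0.5698 -0.2248  0.0274]
bowl [284.  79.] 192 med [ 0.827 -0.082  0.086] zmax 0.093 rim 0 
bowl [300. 233.] 648 med [ 0.462 -0.114  0.008] zmax 0.063 rim 146 [ 0.4612 -0.1119  0.0291]
beaker [402. 184.] 928 med [ 0.572 -0.371  0.047] zmax 0.086 rim 173 [ 0.5706 -0.362   0.0304]
small [0.614 0.283 0.016] [array([0.6107, 0.2819]), 0.017586635425686836]
large [0.609 0.154 0.021] [array([0.6064, 0.1514]), 0.026211539283394814]
medium [0.49  0.149 0.018] [array([0.4909, 0.1505]), 0.021498320624232292]
xl [0.493 0.296 0.022] [array([0.4928, 0.297 ]), 0.03020753525197506]
biscup [ 0.586 -0.093  0.006]
bisb [ 0.448 -0.374  0.007]
side bench z 
egg [379.  69.] 652 med [ 0.487 -0.617  0.163] zmax 0.166 rim 0 
egg [207. 130.] 295 med [ 0.773 -0.144  0.084] zmax 0.096 rim 11 [ 0.7886 -0.1628  0.0264]
egg [331. 167.] 429 med [ 0.448 -0.229  0.048] zmax 0.065 rim 116 [ 0.4503 -0.2359  0.022 ]
cup [324.  57.] 285 med [ 0.678 -0.611  0.164] zmax 0.167 rim 0 
cup [288. 155.] 533 med [ 0.563 -0.213  0.043] zmax 0.061 rim 114 [ 0.5683 -0.2261  0.0275]
cup [173. 154.] 325 med [ 0.762 -0.005  0.085] zmax 0.096 rim 0 
bowl [304. 193.] 950 med [ 0.456 -0.097  0.041] zmax 0.064 rim 200 [ 0.4594 -0.1117  0.0291]
bowl [174. 211.] 121 med [0.674 0.094 0.023] zmax 0.026 rim 0 
beaker [312. 131.] 763 med [ 0.561 -0.341  0.057] zmax 0.086 rim 116 [ 0.5685 -0.363   0.0304]
```

View pics/crop.png

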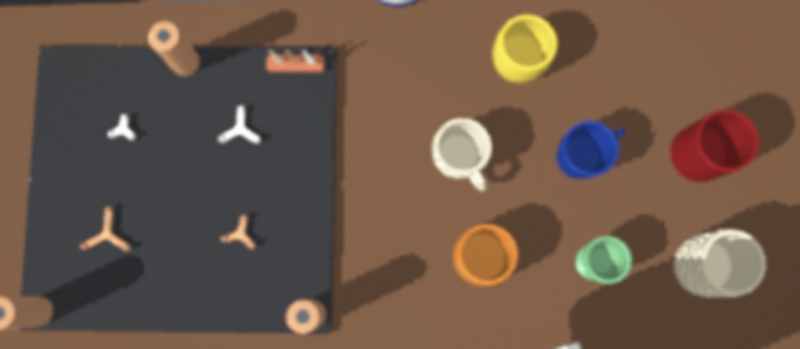

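The crop confirms the choices: amber bowl (487,253), green egg cup (603,260), blue cup (588,150) with its handle toward (620,132), dark red beaker (715,145), and the four stilts. I'm going above the beaker first.

Request:
{"method": "servo_tool", "body": {"series": "-1 0.04 -0.007 0.003 0 0 3;-1 0.4626 -0.0832 0.03 0 0 14.25;-1 0.4626 -0.0832 0.03 0 0 14.25;-1 0.4626 -0.0832 0.03 0 0 14.25;-1 0.4626 -0.0832 0.03 0 0 14.25;-1 0.4626 -0.0832 0.03 0 0 14.25;-1 0.4626 -0.0832 0.03 0 0 14.25;-1 0.4626 -0.0832 0.03 0 0 14.25;-1 0.4626 -0.0832 0.03 0 0 14.25;-1 0.4626 -0.0832 0.03 0 0 14.25;-1 0.4626 -0.0832 0.03 0 0 14.25;-1 0.4626 -0.0832 0.03 0 0 14.25"}}

```text
time_s: 1.15
eef_pos: [0.5733, -0.3593, 0.2253]
eef_rot: [-0.001, 1.0, 0.002, 0.0]
wrist_force: [0.2, 0.1, 0.2]
opening: 1.003
grasp_force: 0.0
```

```bash
cat > look.py <<'E'
from h import *
import sys
def look(n,ks,save_as=None):
    c=cam(n);P=pts(c)
    if save_as: save(save_as,c['img'])
    for k in ks:
        m=mask(c,k).astype(np.uint8); nl,L,S,C=cv2.connectedComponentsWithStats(m)
        z=float(sys.argv[3]) if len(sys.argv)>3 else 0
        for i in np.where(S[1:,4]>120)[0]+1:
            q=P[L==i]; rim=q[abs(q[:,2]-H[k]-z)<.005]
            if len(rim)>20: print(n,k,C[i].round(),len(rim),np.round(circ(rim[:,:2]),4),'z98',np.percentile(q[:,2],98).round(4))
    return c,P
if __name__=='__main__':
    look(sys.argv[1],sys.argv[2].split(',')); T=pose(); print(T.round(4)[:3])
E
python3 look.py wrist beaker,cup,egg,bowl
python3 - <<'E'
from h import *
c=np.load('side.npy',allow_pickle=True).item(); P=pts(c)
for k,s in dict(small=(.611,.282),large=(.606,.1514),medium=(.491,.1505),xl=(.493,.297)).items():
    print(k,[np.round(x,4) for x in stilt(c,P,s)[1:]])
E
```

```text
wrist beaker [263. 190.] 1010 [ 0.5709 -0.3628  0.0306] z98 0.0852
wrist cup [132. 184.] 802 [ 0.5703 -0.227   0.0276] z98 0.0601
wrist bowl [ 63. 261.] 236 [ 0.4611 -0.1116  0.0305] z98 0.0613
wrist bowl [ 33. 281.] 187 [ 0.4614 -0.1111  0.027 ] z98 0.0619
[[ 1.000e+00  5.000e-03  9.000e-04  5.739e-01]
 [ 5.000e-03 -1.000e+00  1.900e-03 -3.588e-01]
 [ 9.000e-04 -1.900e-03 -1.000e+00  2.251e-01]]
small [array([0.6108, 0.2824]), np.float64(0.0186)]
large [array([0.6069, 0.1514]), np.float64(0.0282)]
medium [array([0.4906, 0.1513]), np.float64(0.0228)]
xl [array([0.4937, 0.297 ]), np.float64(0.0317)]
```

Request:
{"method": "servo_tool", "body": {"series": "-1 0 0 0.03 0 0 0;-1 0 0 0.06 0 0 0;-1 0 0 0.08 0 0 0;-1 0 0 0.08 0 0 0;-1 0 0 0.08 0 0 0"}}

```text
time_s: 1.62
eef_pos: [0.5682, -0.3625, 0.1449]
eef_rot: [-0.001, 1.0, -0.0, -0.001]
wrist_force: [0.5, -0.3, 0.7]
opening: 1.0
grasp_force: 0.0
```

```bash
python3 look.py wrist beaker
```

```text
wrist beaker [260. 212.] 2043 [ 0.571  -0.3629  0.0306] z98 0.0852
[[ 1.000e+00 -4.000e-04 -0.000e+00  5.693e-01]
 [-4.000e-04 -1.000e+00 -2.000e-04 -3.634e-01]
 [-0.000e+00  2.000e-04 -1.000e+00  1.469e-01]]
```

Request:
{"method": "servo_tool", "body": {"series": "-1 0.0015 0.0005 0.025 0 0 0;-1 0.0015 0.0005 0.05 0 0 0;-1 0.0015 0.0005 0.07 0 0 0;-1 0.0015 0.0005 0.0756 0 0 0;-1 0.0015 0.0005 0.0756 0 0 0;1 0.0015 0.0005 0.0756 0 0 0;1 0.0015 0.0005 0.0756 0 0 0;1 0.0015 0.0005 0.0756 0 0 0;1 0.0015 0.0005 0.0756 0 0 0;1 0.0015 0.0005 0.0756 0 0 0;1 0.0015 0.0005 0.0756 0 0 0;1 0.0015 0.0005 0.0756 0 0 0"}}

```text
time_s: 2.67
eef_pos: [0.5726, -0.3646, 0.074]
eef_rot: [0.002, 1.0, 0.0, 0.002]
wrist_force: [-0.7, 1.0, 6.5]
opening: 0.763
grasp_force: 67.7
```

Request:
{"method": "servo_tool", "body": {"series": "1 0 0 -0.005 0 0 0;1 0 0 -0.02 0 0 0;1 0 0 -0.05 0 0 0;1 0 0 -0.085 0 0 0;1 0 0 -0.12 0 0 0;1 0 0 -0.145 0 0 0;1 0 0 -0.15 0 0 0;1 0 0 -0.15 0 0 0"}}

```text
time_s: 3.33
eef_pos: [0.5719, -0.3641, 0.2241]
eef_rot: [0.002, 1.0, 0.0, 0.002]
wrist_force: [0.2, -0.4, -3.0]
opening: 0.766
grasp_force: 67.7
```

Request:
{"method": "servo_tool", "body": {"series": "1 -0.001 -0.01 0 0 0 0;1 -0.004 -0.03 0 0 0 0;1 -0.007 -0.06 0 0 0 0;1 -0.0115 -0.1 0 0 0 0;1 -0.0165 -0.14 0 0 0 0;1 -0.021 -0.18 0 0 0 0;1 -0.026 -0.22 0 0 0 0;1 -0.0305 -0.26 0 0 0 0;1 -0.035 -0.3 0 0 0 0;1 -0.038 -0.33 0 0 0 0;1 -0.042 -0.36 0 0 0 0;1 -0.046 -0.39 0 0 0 0"}}

```text
time_s: 4.33
eef_pos: [0.5221, 0.0293, 0.2176]
eef_rot: [-0.001, 1.0, 0.0, -0.003]
wrist_force: [0.6, 0.4, -2.9]
opening: 0.77
grasp_force: 67.8
```

Request:
{"method": "servo_tool", "body": {"series": "1 -0.004 -0.035 0 0 0 0;1 -0.008 -0.07 0 0 0 0;1 -0.012 -0.105 0 0 0 0;1 -0.0165 -0.14 0 0 0 0;1 -0.02 -0.175 0 0 0 0;1 -0.024 -0.205 0 0 0 0;1 -0.027 -0.23 0 0 0 0;1 -0.03 -0.25 0 0 0 0;1 -0.0311 -0.263 0 0 0 0;1 -0.0315 -0.27 0 0 0 0;1 -0.0315 -0.27 0 0 0 0;1 -0.0315 -0.27 0 0 0 0"}}

```text
time_s: 5.33
eef_pos: [0.493, 0.2961, 0.2196]
eef_rot: [0.001, 1.0, 0.0, -0.001]
wrist_force: [0.0, -1.2, -3.1]
opening: 0.767
grasp_force: 67.8
```

```bash
python3 look.py top beaker .15;  python3 look.py side beaker .15; python3 -c "
from h import *
print(ctrl.get_obs()['grasp_force'])"
```

```text
top beaker [107. 229.] 28 [0.4913 0.2961 0.0312] z98 0.2315
[[ 1.000e+00 -6.000e-04 -1.100e-03  4.933e-01]
 [-6.000e-04 -1.000e+00 -1.000e-03  2.957e-01]
 [-1.100e-03  1.000e-03 -1.000e+00  2.200e-01]]
side beaker [151. 254.] 243 [0.4899 0.2953 0.0306] z98 0.2318
[[ 1.000e+00 -1.100e-03 -7.000e-04  4.935e-01]
 [-1.100e-03 -1.000e+00 -7.000e-04  2.956e-01]
 [-7.000e-04  7.000e-04 -1.000e+00  2.202e-01]]
67.79470704495907
```

Request:
{"method": "servo_tool", "body": {"series": "1 0.002 -0.001 0.02 0 0 0;1 0.002 -0.001 0.05 0 0 0;1 0.002 -0.001 0.08 0 0 0;1 0.002 -0.001 0.1 0 0 0;1 0.002 -0.001 0.11 0 0 0;1 0.002 -0.001 0.114 0 0 0;1 0.002 -0.001 0.116 0 0 0;1 0.002 -0.001 0.117 0 0 0;1 0.002 -0.001 0.118 0 0 0;1 0.002 -0.001 0.119 0 0 0;1 0.002 -0.001 0.12 0 0 0;1 0.002 -0.001 0.12 0 0 0"}}

```text
time_s: 6.43
eef_pos: [0.4957, 0.2979, 0.1012]
eef_rot: [-0.0, 1.0, 0.0, 0.0]
wrist_force: [1.3, -0.7, -2.9]
opening: 0.768
grasp_force: 67.8
```

```bash
python3 look.py side beaker .025;  python3 look.py top beaker .025
```

```text
side beaker [164. 305.] 321 [0.4911 0.2972 0.0304] z98 0.1134
[[ 1.000e+00  3.000e-04  5.000e-04  4.955e-01]
 [ 3.000e-04 -1.000e+00  2.000e-04  2.979e-01]
 [ 5.000e-04 -2.000e-04 -1.000e+00  1.011e-01]]
top beaker [127. 231.] 55 [0.4906 0.2966 0.0277] z98 0.1755
[[ 1.000e+00  2.000e-04  5.000e-04  4.955e-01]
 [ 2.000e-04 -1.000e+00  2.000e-04  2.979e-01]
 [ 5.000e-04 -2.000e-04 -1.000e+00  1.010e-01]]
```

Request:
{"method": "servo_tool", "body": {"series": "1 0.0015 0 0.0005 0 0 0;1 0.0015 0 0.001 0 0 0;1 0.0015 0 0.0015 0 0 0;1 0.0015 0 0.002 0 0 0;1 0.0015 0 0.002 0 0 0"}}

```text
time_s: 6.95
eef_pos: [0.4971, 0.2978, 0.099]
eef_rot: [-0.0, 1.0, 0.0, 0.0]
wrist_force: [0.3, 0.2, 0.2]
opening: 0.768
grasp_force: 68.1
```

Request:
{"method": "servo_tool", "body": {"series": "1 0 0 0.0003 0 0 0;-0.85 0 0 0.0003 0 0 0;-0.85 0 0 0.0003 0 0 0;-0.85 0 0 0.0003 0 0 0;-0.85 0 0 0.0003 0 0 0;-0.85 0 0 0.0003 0 0 0;-0.85 0 0 -0.005 0 0 0;-0.85 0 0 -0.02 0 0 0;-0.85 0 0 -0.05 0 0 0;-1 0 0 -0.09 0 0 0;-1 0 0 -0.12 0 0 0;-1 0 0 -0.12 0 0 0"}}

```text
time_s: 7.95
eef_pos: [0.5007, 0.2992, 0.227]
eef_rot: [-0.002, 1.0, 0.0, 0.006]
wrist_force: [0.8, -0.1, -0.1]
opening: 1.0
grasp_force: 0.0
```

```bash
python3 look.py side beaker .025;python3 look.py wrist beaker .025;
```

```text
side beaker [160. 304.] 432 [0.4932 0.2978 0.0308] z98 0.111
[[ 1.000e+00  2.000e-04  8.500e-03  4.994e-01]
 [ 2.000e-04 -1.000e+00  3.000e-03  2.987e-01]
 [ 8.500e-03 -3.000e-03 -1.000e+00  2.238e-01]]
wrist beaker [259. 200.] 1216 [0.4958 0.2993 0.0306] z98 0.11
[[ 1.000e+00  2.000e-04  4.000e-03  4.979e-01]
 [ 2.000e-04 -1.000e+00  1.400e-03  2.981e-01]
 [ 4.000e-03 -1.400e-03 -1.000e+00  2.210e-01]]
```

Request:
{"method": "servo_tool", "body": {"series": "-1 -0.0018 0.02 0 0 0 0;-1 -0.0053 0.06 0 0 0 0;-1 -0.0088 0.1 0 0 0 0;-1 -0.0123 0.14 0 0 0 0;-1 -0.0158 0.18 0 0 0 0;-1 -0.0193 0.22 0 0 0 0;-1 -0.0228 0.26 0 0 0 0;-1 -0.0263 0.3 0 0 0 0;-1 -0.03 0.34 0 0 0 0;-1 -0.0333 0.38 0.02 0 0 0;-1 -0.036 0.4096 0.05 0 0 0;-1 -0.036 0.4096 0.08 0 0 0"}}

```text
time_s: 9.05
eef_pos: [0.4611, -0.1168, 0.1383]
eef_rot: [0.001, 1.0, -0.002, 0.001]
wrist_force: [-0.1, -0.8, -0.1]
opening: 0.998
grasp_force: 0.0
```

Request:
{"method": "servo_tool", "body": {"series": "-1 0 0 0.02 0 0 0;-1 0 0 0.02 0 0 0;-1 0 0 0.02 0 0 0;-1 0 0 0.02 0 0 0"}}

```text
time_s: 9.38
eef_pos: [0.4613, -0.1117, 0.1192]
eef_rot: [0.0, 1.0, 0.0, 0.0]
wrist_force: [-0.3, -0.1, 0.6]
opening: 1.002
grasp_force: 0.0
```

```bash
python3 look.py wrist bowl
```

```text
wrist bowl [259. 218.] 1824 [ 0.4617 -0.1114  0.0288] z98 0.0621
[[ 1.000e+00  1.000e-03  1.700e-03  4.618e-01]
 [ 1.000e-03 -1.000e+00 -9.000e-04 -1.118e-01]
 [ 1.700e-03  9.000e-04 -1.000e+00  1.199e-01]]
```

Request:
{"method": "servo_tool", "body": {"series": "-1 0 0 0.025 0 0 0;-1 0 0 0.05 0 0 0;-1 0 0 0.068 0 0 0;-1 0 0 0.074 0 0 0;-1 0 0 0.074 0 0 0;-1 0 0 0.074 0 0 0;1 0 0 0.074 0 0 0;1 0 0 0.074 0 0 0;1 0 0 0.074 0 0 0;1 0 0 0.074 0 0 0;1 0 0 0.074 0 0 0;1 0 0 0.074 0 0 0"}}

```text
time_s: 10.43
eef_pos: [0.4623, -0.1124, 0.047]
eef_rot: [0.001, 1.0, 0.0, 0.001]
wrist_force: [-3.5, 2.6, 11.8]
opening: 0.75
grasp_force: 63.4
```

Request:
{"method": "servo_tool", "body": {"series": "1 0 0 0 0 0 0;1 0 0 -0.005 0 0 0;1 0 0 -0.02 0 0 0;1 0 0 -0.05 0 0 0;1 0 0 -0.085 0 0 0;1 0 0 -0.12 0 0 0;1 0 0 -0.15 0 0 0;1 0 0 -0.165 0 0 0;1 0 0 -0.17 0 0 0;1 0 0 -0.17 0 0 0"}}

```text
time_s: 11.27
eef_pos: [0.4617, -0.1122, 0.2165]
eef_rot: [0.001, 1.0, 0.0, 0.002]
wrist_force: [0.1, -0.6, -1.3]
opening: 0.75
grasp_force: 66.8
```

Request:
{"method": "servo_tool", "body": {"series": "1 0.006 -0.01 0 0 0 0;1 0.017 -0.03 0 0 0 0;1 0.033 -0.06 0 0 0 0;1 0.051 -0.092 0 0 0 0;1 0.069 -0.124 0 0 0 0;1 0.087 -0.156 0 0 0 0;1 0.104 -0.188 0 0 0 0;1 0.12 -0.216 0 0 0 0;1 0.133 -0.24 0 0 0 0;1 0.141 -0.255 0 0 0 0;1 0.1457 -0.2629 0 0 0 0;1 0.1457 -0.2629 0 0 0 0"}}

```text
time_s: 12.27
eef_pos: [0.6061, 0.1524, 0.2124]
eef_rot: [-0.0, 1.0, 0.001, -0.002]
wrist_force: [0.2, -0.5, -1.1]
opening: 0.749
grasp_force: 66.8
```

Request:
{"method": "servo_tool", "body": {"series": "1 0 0 0.02 0 0 0;1 0 0 0.05 0 0 0;1 0 0 0.08 0 0 0;1 0 0 0.11 0 0 0;1 0 0 0.13 0 0 0;1 0 0 0.136 0 0 0;1 0 0 0.136 0 0 0;1 0 0 0.136 0 0 0"}}

```text
time_s: 12.93
eef_pos: [0.6068, 0.1502, 0.0792]
eef_rot: [0.0, 1.0, -0.0, 0.0]
wrist_force: [0.7, 0.0, -0.4]
opening: 0.743
grasp_force: 66.8
```

```bash
python3 look.py side bowl .03;python3 look.py top bowl .03
```

```text
side bowl [179. 225.] 204 [0.6037 0.15   0.0291] z98 0.0951
[[ 1.000e+00 -5.000e-04  2.300e-03  6.077e-01]
 [-5.000e-04 -1.000e+00  0.000e+00  1.505e-01]
 [ 2.300e-03 -0.000e+00 -1.000e+00  8.030e-02]]
top bowl [284.  79.] 78 [ 0.8577 -0.0885  0.0347] z98 0.0938
[[ 1.000e+00 -3.000e-04  3.300e-03  6.080e-01]
 [-3.000e-04 -1.000e+00  1.000e-04  1.507e-01]
 [ 3.300e-03 -1.000e-04 -1.000e+00  8.080e-02]]
```

Request:
{"method": "servo_tool", "body": {"series": "1 0.0025 -0.001 0.001 0 0 0;1 0.0025 -0.001 0.002 0 0 0;1 0.0025 -0.001 0.003 0 0 0;1 0.0025 -0.001 0.004 0 0 0;1 0.0025 -0.001 0.005 0 0 0;1 0.0025 -0.001 0.005 0 0 0;1 0.0025 -0.001 0.005 0 0 0"}}

```text
time_s: 13.62
eef_pos: [0.609, 0.1521, 0.0735]
eef_rot: [0.0, 1.0, 0.0, -0.0]
wrist_force: [-0.1, 0.5, -1.6]
opening: 0.747
grasp_force: 66.8
```

```bash
python3 look.py side bowl .025
```

```text
side bowl [178. 227.] 184 [0.6059 0.152  0.0289] z98 0.0896
[[ 1.00e+00  1.00e-04 -2.00e-04  6.09e-01]
 [ 1.00e-04 -1.00e+00 -0.00e+00  1.52e-01]
 [-2.00e-04  0.00e+00 -1.00e+00  7.36e-02]]
```

Request:
{"method": "servo_tool", "body": {"series": "1 0 0 0.0005 0 0 0;1 0 0 0.001 0 0 0;1 0 0 0.001 0 0 0;1 0 0 0.001 0 0 0"}}

```text
time_s: 14.0
eef_pos: [0.6091, 0.1521, 0.0726]
eef_rot: [-0.0, 1.0, 0.0, -0.0]
wrist_force: [0.6, -0.1, -1.4]
opening: 0.753
grasp_force: 66.8
```

Request:
{"method": "servo_tool", "body": {"series": "1 0 0 0.0005 0 0 0;1 0 0 0.001 0 0 0;1 0 0 0.001 0 0 0;1 0 0 0.001 0 0 0"}}

```text
time_s: 14.33
eef_pos: [0.6093, 0.1521, 0.0721]
eef_rot: [-0.0, 1.0, 0.0, 0.0]
wrist_force: [-1.4, 0.3, 0.6]
opening: 0.75
grasp_force: 67.1
```

Request:
{"method": "servo_tool", "body": {"series": "-0.85 0 0 0 0 0 0;-0.85 0 0 0 0 0 0;-0.85 0 0 0 0 0 0;-0.85 0 0 0 0 0 0;-0.85 0 0 0 0 0 0;-0.85 0 0 -0.005 0 0 0;-0.85 0 0 -0.02 0 0 0;-0.85 0 0 -0.05 0 0 0;-1 0 0 -0.09 0 0 0;-1 0 0 -0.13 0 0 0;-1 0 0 -0.149 0 0 0;-1 0 0 -0.149 0 0 0"}}

```text
time_s: 15.33
eef_pos: [0.6125, 0.1524, 0.2282]
eef_rot: [-0.0, 1.0, 0.0, 0.006]
wrist_force: [0.3, -0.2, -0.4]
opening: 1.0
grasp_force: 0.0
```

```bash
python3 look.py side bowl .025;python3 look.py wrist bowl .025
```

```text
side bowl [175. 226.] 253 [0.6067 0.1523 0.0292] z98 0.0883
[[ 1.000e+00  2.000e-04  7.100e-03  6.110e-01]
 [ 2.000e-04 -1.000e+00  4.000e-04  1.522e-01]
 [ 7.100e-03 -4.000e-04 -1.000e+00  2.248e-01]]
wrist bowl [260. 166.] 111 [0.6079 0.1534 0.0308] z98 0.0865
wrist bowl [257. 196.] 131 [0.6079 0.1533 0.0271] z98 0.0855
[[ 1.000e+00  1.000e-04  2.500e-03  6.096e-01]
 [ 1.000e-04 -1.000e+00  2.000e-04  1.521e-01]
 [ 2.500e-03 -1.000e-04 -1.000e+00  2.220e-01]]
```

Request:
{"method": "servo_tool", "body": {"series": "-1 -0.008 0.02 0 0 0 0;-1 -0.022 0.055 0 0 0 0;-1 -0.037 0.091 0 0 0 0;-1 -0.052 0.127 0 0 0 0;-1 -0.0665 0.163 0 0 0 0;-1 -0.081 0.199 0 0 0 0;-1 -0.096 0.235 0 0 0 0;-1 -0.1105 0.271 0 0 0 0;-1 -0.125 0.307 0 0 0 0;-1 -0.14 0.343 0 0 0 0;-1 -0.152 0.372 0.02 0 0 0;-1 -0.158 0.3874 0.045 0 0 0"}}

```text
time_s: 16.43
eef_pos: [0.4501, -0.2388, 0.1755]
eef_rot: [0.001, 1.0, -0.001, 0.001]
wrist_force: [0.8, 0.1, 0.2]
opening: 1.003
grasp_force: 0.0
```

Request:
{"method": "servo_tool", "body": {"series": "-1 0 0 0.03 0 0 0;-1 0 0 0.05 0 0 0;-1 0 0 0.05 0 0 0;-1 0 0 0.05 0 0 0;-1 0 0 0.05 0 0 0"}}

```text
time_s: 16.85
eef_pos: [0.4513, -0.2352, 0.126]
eef_rot: [-0.0, 1.0, 0.0, -0.0]
wrist_force: [-0.3, -0.3, 0.3]
opening: 0.999
grasp_force: 0.0
```

```bash
python3 look.py wrist egg
```

```text
wrist egg [260. 216.] 1401 [ 0.4526 -0.2355  0.022 ] z98 0.0633
[[ 1.000e+00  7.000e-04  1.100e-03  4.519e-01]
 [ 7.000e-04 -1.000e+00 -9.000e-04 -2.356e-01]
 [ 1.100e-03  9.000e-04 -1.000e+00  1.267e-01]]
```

Request:
{"method": "servo_tool", "body": {"series": "-1 0.0012 0.0005 0.03 0 0 0;-1 0.0012 0.0005 0.055 0 0 0;-1 0.0012 0.0005 0.064 0 0 0;-1 0.0012 0.0005 0.064 0 0 0;-1 0.0012 0.0005 0.064 0 0 0;1 0.0012 0.0005 0.064 0 0 0;1 0.0012 0.0005 0.064 0 0 0;1 0.0012 0.0005 0.064 0 0 0;1 0.0012 0.0005 0.064 0 0 0;1 0.0012 0.0005 0.064 0 0 0;1 0.0012 0.0005 0.064 0 0 0;1 0.0012 0.0005 0.064 0 0 0"}}

```text
time_s: 17.9
eef_pos: [0.4533, -0.2366, 0.0634]
eef_rot: [0.001, 1.0, 0.0, 0.001]
wrist_force: [-0.3, -0.2, 7.6]
opening: 0.541
grasp_force: 61.3
```

Request:
{"method": "servo_tool", "body": {"series": "1 0 0 0 0 0 0;1 0 0 0 0 0 0;1 0 0 -0.005 0 0 0;1 0 0 -0.02 0 0 0;1 0 0 -0.05 0 0 0;1 0 0 -0.085 0 0 0;1 0 0 -0.12 0 0 0;1 0 0 -0.15 0 0 0;1 0 0 -0.165 0 0 0;1 0 0 -0.17 0 0 0;1 0 0 -0.17 0 0 0"}}

```text
time_s: 18.82
eef_pos: [0.4529, -0.2363, 0.2333]
eef_rot: [0.001, 1.0, 0.0, 0.001]
wrist_force: [0.5, 0.0, -0.3]
opening: 0.542
grasp_force: 61.7
```

Request:
{"method": "servo_tool", "body": {"series": "1 0.003 -0.01 0 0 0 0;1 0.009 -0.03 0 0 0 0;1 0.018 -0.06 0 0 0 0;1 0.029 -0.095 0 0 0 0;1 0.04 -0.13 0 0 0 0;1 0.0505 -0.165 0 0 0 0;1 0.061 -0.2 0 0 0 0;1 0.072 -0.235 0 0 0 0;1 0.0825 -0.27 0 0 0 0;1 0.093 -0.305 0 0 0 0;1 0.104 -0.34 0 0 0 0;1 0.115 -0.375 0 0 0 0"}}

```text
time_s: 19.82
eef_pos: [0.5659, 0.1418, 0.229]
eef_rot: [-0.0, 1.0, 0.0, -0.002]
wrist_force: [0.8, 0.1, -0.7]
opening: 0.54
grasp_force: 61.7
```

Request:
{"method": "servo_tool", "body": {"series": "1 0.01 -0.033 0 0 0 0;1 0.02 -0.065 0 0 0 0;1 0.029 -0.095 0 0 0 0;1 0.036 -0.118 0 0 0 0;1 0.041 -0.134 0 0 0 0;1 0.0434 -0.1427 0.01 0 0 0;1 0.0434 -0.1427 0.03 0 0 0;1 0.0434 -0.1427 0.06 0 0 0;1 0.0434 -0.1427 0.09 0 0 0;1 0.0434 -0.1427 0.12 0 0 0;1 0.0434 -0.1427 0.132 0 0 0;1 0.0434 -0.1427 0.136 0 0 0"}}

```text
time_s: 20.82
eef_pos: [0.6071, 0.2808, 0.0902]
eef_rot: [0.001, 1.0, -0.0, -0.004]
wrist_force: [-0.0, 0.5, -0.9]
opening: 0.537
grasp_force: 61.7
```

Request:
{"method": "servo_tool", "body": {"series": "1 0 0 0 0 0 0;1 0 0 0 0 0 0;1 0 0 0 0 0 0"}}

```text
time_s: 21.07
eef_pos: [0.6122, 0.2822, 0.098]
eef_rot: [-0.0, 1.0, -0.0, 0.002]
wrist_force: [-0.2, -0.8, -0.4]
opening: 0.539
grasp_force: 61.7
```

```bash
python3 look.py side egg .03; python3 look.py top egg .03
```

```text
side egg [207. 130.] 95 [ 0.7982 -0.1698  0.0345] z98 0.0966
side egg [122. 264.] 257 [0.6086 0.282  0.0222] z98 0.0988
[[ 1.     -0.      0.0038  0.6122]
 [-0.     -1.      0.001   0.2822]
 [ 0.0038 -0.001  -1.      0.0981]]
top egg [315. 100.] 92 [ 0.7998 -0.1685  0.0361] z98 0.096
top egg [131. 177.] 45 [0.6096 0.2826 0.0212] z98 0.1696
[[ 1.000e+00  1.000e-04  3.400e-03  6.120e-01]
 [ 0.000e+00 -1.000e+00  9.000e-04  2.822e-01]
 [ 3.400e-03 -9.000e-04 -1.000e+00  9.790e-02]]
```

Request:
{"method": "servo_tool", "body": {"series": "1 0.0015 0 0.002 0 0 0;1 0.0015 0 0.004 0 0 0;1 0.0015 0 0.006 0 0 0;1 0.0015 0 0.007 0 0 0;1 0.0015 0 0.007 0 0 0;1 0.0015 0 0.007 0 0 0"}}

```text
time_s: 21.67
eef_pos: [0.6121, 0.2819, 0.0886]
eef_rot: [0.0, 1.0, 0.0, -0.0]
wrist_force: [0.4, 0.3, -0.7]
opening: 0.54
grasp_force: 61.8
```

Request:
{"method": "servo_tool", "body": {"series": "1 0 0 0.0005 0 0 0;1 0 0 0.001 0 0 0;1 0 0 0.001 0 0 0;1 0 0 0.001 0 0 0"}}

```text
time_s: 22.0
eef_pos: [0.6125, 0.2819, 0.0882]
eef_rot: [-0.0, 1.0, 0.0, 0.0]
wrist_force: [-1.4, -0.7, 3.5]
opening: 0.539
grasp_force: 62.2
```

```bash
python3 look.py side egg .025
```

```text
side egg [207. 130.] 113 [ 0.7977 -0.1696  0.0358] z98 0.0966
side egg [123. 267.] 183 [0.6093 0.2816 0.0222] z98 0.0891
[[ 1.000e+00  1.000e-04  6.000e-04  6.125e-01]
 [ 1.000e-04 -1.000e+00  1.000e-04  2.819e-01]
 [ 6.000e-04 -1.000e-04 -1.000e+00  8.820e-02]]
```

Request:
{"method": "servo_tool", "body": {"series": "-0.7 0 0 0 0 0 0;-0.7 0 0 0 0 0 0;-0.7 0 0 0 0 0 0;-0.7 0 0 0 0 0 0;-0.7 0 0 0 0 0 0;-0.7 0 0 0 0 0 0;-0.7 0 0 -0.01 0 0 0;-0.7 0 0 -0.03 0 0 0;-0.7 0 0 -0.065 0 0 0;-1 0 0 -0.1 0 0 0;-1 0 0 -0.128 0 0 0;-1 0 0 -0.133 0 0 0"}}

```text
time_s: 23.05
eef_pos: [0.6152, 0.2828, 0.229]
eef_rot: [-0.001, 1.0, 0.0, 0.005]
wrist_force: [0.3, 0.1, 1.1]
opening: 1.002
grasp_force: 0.0
```

```bash
python3 look.py side egg .025; python3 look.py wrist egg .025
python3 - <<'E'
from h import *
c=np.load('top.npy',allow_pickle=True).item(); P=pts(c)
m=mask(c,'cup').astype(np.uint8); nl,L,S,C=cv2.connectedComponentsWithStats(m)
i=[i for i in range(1,nl) if S[i,4]>400][0]; v,u=np.nonzero(L==i)
q=plane(c,np.c_[u,v],.035)[:,:2]-[.570,-.2265]; r=np.hypot(*q.T); f=q[np.argsort(-r)[:8]]; print(f.round(3).tolist())
E
```

```text
side egg [208. 130.] 108 [ 0.7975 -0.1696  0.0355] z98 0.0955
side egg [122. 267.] 216 [0.6092 0.2815 0.022 ] z98 0.089
[[ 1.000e+00  2.000e-04  9.400e-03  6.148e-01]
 [ 2.000e-04 -1.000e+00  2.500e-03  2.826e-01]
 [ 9.400e-03 -2.500e-03 -1.000e+00  2.273e-01]]
wrist egg [259. 195.] 652 [0.6119 0.2827 0.022 ] z98 0.0883
[[ 1.000e+00  2.000e-04  5.400e-03  6.135e-01]
 [ 2.000e-04 -1.000e+00  1.400e-03  2.822e-01]
 [ 5.400e-03 -1.400e-03 -1.000e+00  2.242e-01]]
[[0.021, -0.042], [0.024, -0.04], [0.021, -0.039], [0.019, -0.039], [0.021, -0.037], [0.019, -0.037], [0.021, -0.034], [0.016, -0.037]]
```

Request:
{"method": "servo_tool", "body": {"series": "-1 -0.002 0.025 0 0 0 5;-1 -0.005 0.06 0 0 0 11;-1 -0.008 0.1 0 0 0 17;-1 -0.011 0.14 0 0 0 23;-1 -0.0145 0.18 0 0 0 29;-1 -0.018 0.22 0 0 0 35;-1 -0.0215 0.26 0 0 0 41;-1 -0.025 0.3 0 0 0 47;-1 -0.0285 0.34 0 0 0 50;-1 -0.032 0.38 0 0 0 50;-1 -0.0355 0.42 0 0 0 50;-1 -0.039 0.46 0 0 0 50"}}

```text
time_s: 24.15
eef_pos: [0.5717, -0.1795, 0.2187]
eef_rot: [-0.0, 0.906, -0.423, -0.002]
wrist_force: [1.0, 0.8, 0.7]
opening: 0.997
grasp_force: 0.0
```

```bash
python3 - <<'E'
from h import *
T=pose(); print(T.round(4)[:3], ctrl.get_obs()['q'].round(2))
c=np.load('top.npy',allow_pickle=True).item(); P=pts(c)
q=P.reshape(-1,3); q=q[(q[:,2]>.1)&(q[:,2]<.125)&(q[:,0]<.48)&(q[:,0]>.3)&(q[:,1]>.02)&(q[:,1]<.2)]; print(len(q),np.median(q,0) if len(q) else '')
E
```

```text
[[ 0.6428 -0.766  -0.0029  0.5717]
 [-0.766  -0.6428  0.0017 -0.1795]
 [-0.0032  0.0011 -1.      0.2187]] [-0.5   0.27  1.58  0.    1.3   1.94]
168 [0.40329318 0.0751113  0.11136047]
```

Request:
{"method": "servo_tool", "body": {"series": "-1 0.02 0.019 0.01 0 0 0;-1 0.0352 0.0338 0.03 0 0 0;-1 0.0352 0.0338 0.06 0 0 0;-1 0.0352 0.0338 0.09 0 0 0;-1 0.0352 0.0338 0.1 0 0 0;-1 0.0352 0.0338 0.1 0 0 0;-1 0.0352 0.0338 0.1 0 0 0"}}

```text
time_s: 24.73
eef_pos: [0.5695, -0.2262, 0.12]
eef_rot: [-0.0, 0.906, -0.422, -0.001]
wrist_force: [0.7, 0.1, 0.3]
opening: 0.997
grasp_force: 0.0
```

```bash
python3 - <<'E'
import sys; sys.argv=['x']
from look import *
c,P=look('wrist',['cup'],'cupw'); T=pose(); print(T.round(4)[:3])
E
```

```text
wrist cup [258. 215.] 1807 [ 0.5703 -0.2264  0.0274] z98 0.0602
[[ 6.433e-01 -7.656e-01  7.000e-04  5.706e-01]
 [-7.656e-01 -6.433e-01 -4.000e-04 -2.268e-01]
 [ 7.000e-04 -2.000e-04 -1.000e+00  1.216e-01]]
```

View pics/cupw.png

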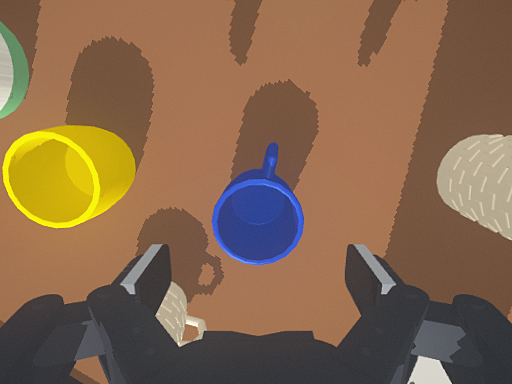

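The cup is centred at (258,222). Its handle points up at (272,155), clear of the fingers on either side, and the cream cup at (185,305) is well away.

Request:
{"method": "servo_tool", "body": {"series": "-1 0 0 0.025 0 0 0;-1 0 0 0.05 0 0 0;-1 0 0 0.067 0 0 0;-1 0 0 0.072 0 0 0;-1 0 0 0.072 0 0 0;1 0 0 0.072 0 0 0;1 0 0 0.072 0 0 0;1 0 0 0.072 0 0 0;1 0 0 0.072 0 0 0;1 0 0 0.072 0 0 0;1 0 0 0.072 0 0 0;1 0 0 0.072 0 0 0"}}

```text
time_s: 25.78
eef_pos: [0.5716, -0.2278, 0.0516]
eef_rot: [0.0, 0.906, -0.423, 0.002]
wrist_force: [-1.2, 0.7, 6.1]
opening: 0.684
grasp_force: 63.9
```

Request:
{"method": "servo_tool", "body": {"series": "1 0 0 0 0 0 0;1 0 0 -0.005 0 0 0;1 0 0 -0.02 0 0 0;1 0 0 -0.05 0 0 0;1 0 0 -0.085 0 0 0;1 0 0 -0.12 0 0 0;1 0 0 -0.15 0 0 0;1 0 0 -0.165 0 0 0;1 0 0 -0.17 0 0 0;1 0 0 -0.17 0 0 0"}}

```text
time_s: 26.62
eef_pos: [0.5708, -0.2273, 0.2211]
eef_rot: [0.0, 0.906, -0.423, 0.002]
wrist_force: [-0.1, 0.1, -1.7]
opening: 0.684
grasp_force: 64.8
```

Request:
{"method": "servo_tool", "body": {"series": "1 -0.0102 -0.0055 0 0 0 0;1 -0.0305 -0.0165 0 0 0 0;1 -0.061 -0.033 0 0 0 0;1 -0.095 -0.0513 0 0 0 0;1 -0.1289 -0.0696 0 0 0 0;1 -0.1628 -0.0879 0 0 0 0;1 -0.1967 -0.1063 0 0 0 0;1 -0.2306 -0.1246 0 0 0 0;1 -0.2645 -0.1429 0 0 0 0;1 -0.295 -0.1594 0 0 0 0;1 -0.3188 -0.1722 0 0 0 0;1 -0.3323 -0.1795 0 0 0 0"}}

```text
time_s: 27.62
eef_pos: [0.4907, 0.1465, 0.2163]
eef_rot: [0.001, 0.907, -0.421, -0.002]
wrist_force: [0.5, 0.2, -1.8]
opening: 0.684
grasp_force: 64.8
```

Request:
{"method": "servo_tool", "body": {"series": "1 -0.0068 -0.0037 0 0 0 0;1 -0.0068 -0.0037 0.015 0 0 0;1 -0.0068 -0.0037 0.045 0 0 0;1 -0.0068 -0.0037 0.08 0 0 0;1 -0.0068 -0.0037 0.11 0 0 0;1 -0.0068 -0.0037 0.13 0 0 0;1 -0.0068 -0.0037 0.138 0 0 0;1 -0.0068 -0.0037 0.138 0 0 0;1 -0.0068 -0.0037 0.138 0 0 0;1 -0.0068 -0.0037 0.138 0 0 0"}}

```text
time_s: 28.45
eef_pos: [0.493, 0.1506, 0.0815]
eef_rot: [-0.0, 0.906, -0.423, 0.001]
wrist_force: [0.9, 0.6, -1.4]
opening: 0.687
grasp_force: 64.8
```

```bash
python3 look.py side cup .03; python3 look.py top cup .03
```

```text
side cup [170. 155.] 109 [ 0.7869 -0.0261  0.0319] z98 0.2358
side cup [221. 249.] 262 [0.4906 0.1518 0.0277] z98 0.0914
[[ 6.427e-01 -7.661e-01  2.000e-03  4.932e-01]
 [-7.661e-01 -6.427e-01  1.000e-04  1.506e-01]
 [ 1.200e-03 -1.600e-03 -1.000e+00  8.170e-02]]
top cup [261. 107.] 90 [ 0.7907 -0.0296  0.0369] z98 0.6235
[[ 6.428e-01 -7.661e-01  2.200e-03  4.932e-01]
 [-7.661e-01 -6.428e-01  2.000e-04  1.507e-01]
 [ 1.300e-03 -1.800e-03 -1.000e+00  8.180e-02]]
```

Request:
{"method": "servo_tool", "body": {"series": "1 0 0 0.001 0 0 0;1 0 0 0.002 0 0 0;1 0 0 0.003 0 0 0;1 0 0 0.004 0 0 0;1 0 0 0.0045 0 0 0;1 0 0 0.0045 0 0 0;1 0 0 0.0045 0 0 0"}}

```text
time_s: 29.13
eef_pos: [0.4925, 0.1507, 0.0764]
eef_rot: [-0.0, 0.906, -0.423, 0.0]
wrist_force: [-1.2, -1.2, 1.2]
opening: 0.684
grasp_force: 65.1
```

Request:
{"method": "servo_tool", "body": {"series": "1 0 0 0.0005 0 0 0;1 0 0 0.001 0 0 0;1 0 0 0.001 0 0 0;1 0 0 0.001 0 0 0"}}

```text
time_s: 29.47
eef_pos: [0.4927, 0.1506, 0.0761]
eef_rot: [-0.0, 0.906, -0.422, 0.0]
wrist_force: [-2.5, -1.4, 7.8]
opening: 0.683
grasp_force: 65.7
```

Contact is made. I back off the extra 0.7 mm, then release and retreat upward.

Request:
{"method": "servo_tool", "body": {"series": "1 0 0 -0.0007 0 0 0;-0.8 0 0 -0.0007 0 0 0;-0.8 0 0 -0.0007 0 0 0;-0.8 0 0 -0.0007 0 0 0;-0.8 0 0 -0.0007 0 0 0;-0.8 0 0 -0.0007 0 0 0;-0.8 0 0 -0.01 0 0 0;-0.8 0 0 -0.03 0 0 0;-0.8 0 0 -0.065 0 0 0;-1 0 0 -0.1 0 0 0;-1 0 0 -0.14 0 0 0;-1 0 0 -0.145 0 0 0"}}

```text
time_s: 30.47
eef_pos: [0.4961, 0.1511, 0.2285]
eef_rot: [-0.003, 0.906, -0.422, 0.005]
wrist_force: [1.5, 0.4, 0.3]
opening: 0.998
grasp_force: 0.0
```

Request:
{"method": "servo_tool", "body": {"series": "-1 0.07 0.06 -0.03 0 0 0;-1 0.14 0.12 -0.05 0 0 0;-1 0.14 0.12 -0.05 0 0 0;-1 0.14 0.12 -0.05 0 0 0;-1 0.14 0.12 -0.05 0 0 0;-1 0.14 0.12 -0.05 0 0 0;-1 0.14 0.12 -0.05 0 0 0;-1 0.14 0.12 -0.05 0 0 0"}}

```text
time_s: 31.13
eef_pos: [0.4902, -0.0332, 0.2702]
eef_rot: [-0.0, 0.906, -0.423, -0.0]
wrist_force: [0.4, 0.3, 0.7]
opening: 0.999
grasp_force: 0.0
```

```bash
python3 - <<'E'
import sys; sys.argv=['x','x','.025']; sys.argv=['x','x','x','.025']
from look import *
c,P=look('side',list(H)); look('top',list(H)); t=cam('top'); save('fin',np.vstack([cv2.resize(t['img'][90:290],(760,297)),cv2.resize(c['img'][160:],(760,300))]))
E
```

```text
side egg [207. 130.] 110 [ 0.7983 -0.1699  0.0363] z98 0.0963
side egg [122. 267.] 217 [0.6093 0.2815 0.0221] z98 0.0888
side cup [173. 155.] 117 [ 0.7882 -0.0295  0.037 ] z98 0.0965
side cup [221. 251.] 273 [0.4896 0.1521 0.0277] z98 0.0863
side bowl [175. 226.] 243 [0.6065 0.1523 0.029 ] z98 0.0884
side beaker [160. 303.] 424 [0.4933 0.2978 0.0308] z98 0.1111
top egg [315. 100.] 143 [ 0.7991 -0.168   0.0371] z98 0.0967
top egg [132. 173.] 114 [0.6114 0.2827 0.0224] z98 0.0892
top cup [261. 107.] 102 [ 0.7902 -0.0294  0.0376] z98 0.0934
top cup [187. 221.] 146 [0.4913 0.1518 0.0278] z98 0.0866
top bowl [284.  79.] 122 [ 0.8581 -0.0889  0.0363] z98 0.0942
top bowl [187. 173.] 144 [0.6078 0.1522 0.0291] z98 0.088
top beaker [123. 221.] 160 [0.4952 0.2982 0.0302] z98 0.1108
```

View pics/fin.png

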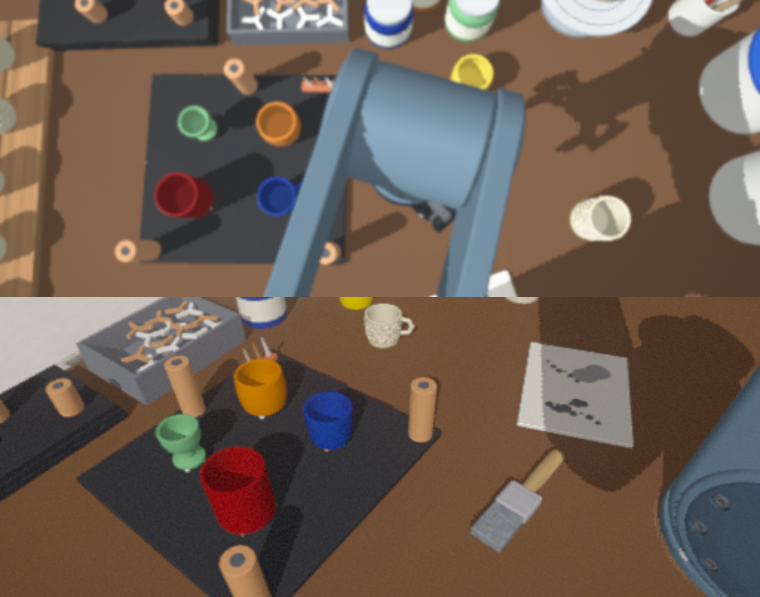

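All four pots stand upright on their stilts: egg cup (180,440), bowl (261,385), cup (328,420) and beaker (238,490). Their centres are within about 2 mm, the rims are at the right heights, and both cream pots are still standing on the bench.

```bash
python3 -c "
from bench import ctrl
print(ctrl.hand_in())"
```

```text
the job is handed in; nothing more can be done
None
```

All four glazed pots stand upright on their matching stilts, within about 2 mm of centre by the cameras, and the unglazed pots were not touched; the job is handed in (about 31 s used), but no verdict came back.

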